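# Put the mixed-up canister lids right

## Task

The lids of the three glazed canisters have been mixed up: each sits on a canister of another colour. Put every lid on the canister of its own colour, properly seated in the mouth; when you need a free spot, park a lid upright on the round plaster bat, never on the bare bench. It is glazed ware, so set the lids down gently without dropping them, and leave the canisters and the terracotta cup standing where they are.

Things in the scene. Friction and masses are not known exactly. Their poses are not given: they have to be found in the camera images.
- lid_yellow: loose yellow glazed lid, about 0.17 kg, round, 54 mm tall; origin: centre of its underside, z up. Going up: tapered plug (56 mm across at the bottom, 71 at 12 mm), flange 92 across (12 to 17 mm), low dome to 22 mm, knob 30 across on the axis (straight side from 30 to 49 mm, top at 54), to be taken from above. Starts seated on a canister of another colour
- lid_green: loose green glazed lid, about 0.17 kg, round, 54 mm tall; origin: centre of its underside, z up. Going up: tapered plug (56 mm across at the bottom, 71 at 12 mm), flange 92 across (12 to 17 mm), low dome to 22 mm, knob 30 across on the axis (straight side from 30 to 49 mm, top at 54), to be taken from above. Starts seated on a canister of another colour
- lid_blue: loose blue glazed lid, about 0.17 kg, round, 54 mm tall; origin: centre of its underside, z up. Going up: tapered plug (56 mm across at the bottom, 71 at 12 mm), flange 92 across (12 to 17 mm), low dome to 22 mm, knob 30 across on the axis (straight side from 30 to 49 mm, top at 54), to be taken from above. Starts seated on a canister of another colour
- canister_yellow: loose canister, white with yellow shoulder and rim (seen from above as a ring around the lid), 0.75 kg, 118 mm across, 110 tall; mouth 78 across inside, 90 outside. Origin: centre of its underside, z up. A seated lid's flange rests on the rim: its origin is 98 mm above this one, 3.5 mm of play sideways. All canisters and lids are of one size
- canister_green: loose canister, white with green shoulder and rim (seen from above as a ring around the lid), 0.75 kg, 118 mm across, 110 tall; mouth 78 across inside, 90 outside. Origin: centre of its underside, z up. A seated lid's flange rests on the rim: its origin is 98 mm above this one, 3.5 mm of play sideways. All canisters and lids are of one size
- canister_blue: loose canister, white with blue shoulder and rim (seen from above as a ring around the lid), 0.75 kg, 118 mm across, 110 tall; mouth 78 across inside, 90 outside. Origin: centre of its underside, z up. A seated lid's flange rests on the rim: its origin is 98 mm above this one, 3.5 mm of play sideways. All canisters and lids are of one size
- bat: empty round plaster bat, white, a flat disc 180 mm across and 24 mm thick, lying fixed on the bench. Origin: centre of its underside; a lid standing on it has its origin 24 mm above this, resting flat on the bottom of its plug, knob up.
- cup: bystander: empty unglazed terracotta cup, loose, 0.22 kg, 76 mm across at the rim, 80 mm tall. Origin: centre of its underside. To be left alone.
Not all that is in view belongs to the job. Leave any red look-alike of the lid_blue alone.

How it is judged:
At the end, for the whole second after the job is handed in: Each lid sits on the canister of its own colour: axis within 8 mm of the canister's, seated to within 4 mm of its height, level within 0.06 rad, released and at rest; each canister upright and within 30 mm of where it started; the cup upright (within 0.1 rad) and within 30 mm of where it started (horizontal distance between lid_yellow and canister_yellow below 0.008 m and z of lid_yellow in the frame of canister_yellow between 0.094 and 0.102 m and angle between each of lid_yellow, canister_yellow, lid_green, canister_green, lid_blue, canister_blue's own z axis and vertical below 0.06 rad and linear speed of each of lid_yellow, canister_yellow, lid_green, canister_green, lid_blue, canister_blue below 0.02 m/s and angular speed of each of lid_yellow, lid_green, lid_blue below 0.2 rad/s and distance of each of canister_yellow, canister_green, canister_blue, cup from where it was at the start of the episode below 0.03 m and horizontal distance between lid_green and canister_green below 0.008 m and z of lid_green in the frame of canister_green between 0.094 and 0.102 m and horizontal distance between lid_blue and canister_blue below 0.008 m and z of lid_blue in the frame of canister_blue between 0.094 and 0.102 m and angle between cup's own z axis and vertical below 0.1 rad); the robot touches nothing.
It fails at once if a lid comes down to the bare bench, or is tipped over (height (world z) of any of lid_yellow, lid_green, lid_blue below 0.014 m or angle between any of lid_yellow, lid_green, lid_blue's own z axis and vertical above 0.8 rad).
It fails at once if a lid is pressed or knocked hard (over 60 N) against a canister, the bat or another lid (contact force between any of lid_yellow, lid_green, lid_blue and canister_yellow above 60 N or contact force between any of lid_yellow, lid_green, lid_blue and canister_green above 60 N or contact force between any of lid_yellow, lid_green, lid_blue and canister_blue above 60 N or contact force between any of lid_yellow, lid_green, lid_blue and bat above 60 N or contact force between lid_yellow and lid_green above 60 N or contact force between lid_green and lid_blue above 60 N or contact force between lid_blue and lid_yellow above 60 N).
It fails at once if a lid is let fall (moves faster than 0.45 m/s, a drop of about 10 mm, while the fingers do not hold it) ((linear speed of lid_yellow above 0.45 m/s and contact force between the fingers and lid_yellow below 0.05 N) or (linear speed of lid_green above 0.45 m/s and contact force between the fingers and lid_green below 0.05 N) or (linear speed of lid_blue above 0.45 m/s and contact force between the fingers and lid_blue below 0.05 N)).
It fails at once if a canister or the cup is shifted by more than 40 mm or tipped (distance of any of canister_yellow, canister_green, canister_blue, cup from where it was at the start of the episode above 0.04 m or angle between any of canister_yellow, canister_green, canister_blue, cup's own z axis and vertical above 0.35 rad).
It also fails if it takes over 128 s, if anything falls off the work surface, if the arm or the gripper's body presses on something with over 40 N, if the wrist force passes 120 N, or if a joint passes its speed limit or range.

## Robot

A 7-joint arm with a two-finger parallel gripper is mounted at the origin on the work surface. World frame = base frame: x ahead of the robot, y to its left, z up, the work surface at z = 0. Lengths are in m, angles in rad, forces in N, time in s.
With the tool pointing down it reaches from about 0.375 to 0.925 m from the base axis. Payload 3.1 kg.
Tool frame: the origin (TCP) lies between the finger pads; the fingertips stand 19 mm ahead of it and the grasp point (between the pads) is the TCP; z points along the fingers, y is the direction in which the jaws open and shut (so a half turn about z gives the same grasp; the last joint's range is limited). The gripper opens to 85 mm and grips with 20 to 120 N. Pads are 22 mm wide; open, the fingers measure 114 mm over their backs; the gripper's body (76 mm by 85 mm) begins 54 mm behind the grasp point. The pads swing forward as they close: fully open they stand 13 mm farther back than shut.
Start: joints at [1.107, 0.383, 0.044, 1.598, -0.018, 1.161, -0.05], TCP at [0.233, -0.607, 0.25] pointing down, gripper open.
Joint ranges: [-2.61, 2.61], [-0.41, 2.15], [-1.48, 1.57], [0, 2.5], [-1.57, 4.71], [0.05, 1.97], [-2.85, 2.85]. Speed limits (rad/s): [2.79, 2.79, 3.14, 3.14, 3.14, 3.14, 3.14].

## Interface

Orientations are given as a unit quaternion [x, y, z, w].
In Python, from bench import move_ptp, movel, move_j, move_gripper, pause, inverse_kinematics, read_camera, camera_params, MotionError, sign_off, look_for, tip_of, read_time_s, read_qpos, read_joint_vel, read_effort, read_eef_pos, read_tcp_rot, read_ft_force, read_ft_torque, read_finger_gap gives the robot as it stands. Calls block until the motion is done:
- move_ptp(position, orientation): joint-space move of the TCP to a pose.
- movel(position, orientation=None, speed=0.15): straight line of the TCP; orientation=None keeps the orientation; speed is the mean speed in m/s.
- move_j(angles): joint-space move.
- move_gripper(opening, effort=None): finger opening in m; effort is the grip in N (None keeps the last); returns when the fingers have stopped.
- pause(seconds).
- inverse_kinematics(position, orientation): joint angles nearest the present ones, or None.
- read_camera(name): name is "scene" or "side" or "wrist"; returns the picture (384x512x3 uint8, red, green, blue); there is no depth.
- camera_params(name): a dict with "K" (3x3 intrinsics, pixels), "dist_coeffs" ([k1, k2, p1, p2, k3] as OpenCV has them; the pictures are not rectified), "camera_from_world" (4x4, takes a point from world to camera coordinates). Camera axes: x right, y down, z forward; pixel columns grow to the right and rows downward; lengths in m; the calibration is good to about 2 mm. A picture is of the moment at which its call begins: read the wrist's pose just before it. camera_params takes no time and is no camera call; for the wrist camera it gives the pose at the moment of the call.
A pose or a line that the arm cannot do raises MotionError and nothing moves.
- sign_off(): hands the job in, once; it reports no verdict.
Trained networks look in the newest picture that a camera, given by its name, has taken for a name from the list of things; names that differ only in an ending like _2 or _b are one class to them, and where a whole thing is asked for, a point or a joint stands for the part that bears it (a point fixed in the world has none). Each returns a list of dicts, best first, with "confidence" (0 to 1); they miss things now and then, are a little off and sometimes report something else, mostly with a low value. They report only what shows in the picture. A call takes as long as a camera call. They do not tell look-alikes from the thing itself.
- look_for(camera, name): "at" ([column, row] in pixels, amid what is visible of it).
- tip_of(camera, name): "at" ([column, row] in pixels: a listed point, or the origin of a listed thing).
Readings, each from a call of its own:
- read_time_s(): time.
- read_qpos(): joint angles.
- read_joint_vel(): joint speeds.
- read_effort(): joint torques, N m.
- read_eef_pos(): TCP position.
- read_tcp_rot(): TCP orientation.
- read_ft_force(): force on the tool from outside, world axes, zero at the start.
- read_ft_torque(): the same for the moment, N m.
- read_finger_gap(): finger opening in m.
Only numpy, scipy, OpenCV 4.12 (cv2) and the standard library are available. Lean on these libraries where they do the work, as an engineer would, in place of code of your own. Each camera call takes 0.05 s, during which the arm holds its last target.

## Working session

There is one attempt and no reset: what is moved stays moved. The work goes in short steps, each a Python script; the robot and the scene stay as the last script left them, time stands still between calls to the robot, and variables do not carry over. Pictures are saved under pics/ and viewed, and the job is handed in when it is done.

```bash
ls; mkdir -p pics; python3 - <<'E'
from bench import *
import cv2,numpy as np
for c in ["scene","side","wrist"]:
    im=read_camera(c); cv2.imwrite(f"pics/a_{c}.png",im[:,:,::-1])
    p=camera_params(c); print(c,np.round(p["K"],1).tolist(),p["dist_coeffs"]); print(np.round(p["camera_from_world"],3))
    for n in ["lid_yellow","lid_green","lid_blue","canister_yellow","canister_green","canister_blue","bat","cup"]:
        print(n,[(np.round(d["at"],1).tolist(),round(d["confidence"],2)) for d in tip_of(c,n)])
print(read_time_s(),read_tcp_rot(),read_eef_pos())
E
```

```text
pics
scene [[357.0, 0.0, 256.7], [0.0, 357.0, 193.4], [0.0, 0.0, 1.0]] [0.03371952 0.         0.         0.         0.        ]
[[ 0.501  0.866 -0.002 -0.279]
 [ 0.593 -0.345 -0.727 -0.228]
 [-0.63   0.363 -0.686  1.222]
 [ 0.     0.     0.     1.   ]]
lid_yellow [([334.0, 147.4], 0.6)]
lid_green [([112.0, 243.2], 0.57)]
lid_blue [([332.8, 208.3], 0.86), ([185.9, 215.3], 0.71)]
canister_yellow [([327.1, 241.3], 0.79)]
canister_green [([326.9, 171.9], 0.75)]
canister_blue [([127.1, 269.5], 0.62), ([110.4, 241.0], 0.44)]
bat [([230.0, 277.9], 0.81)]
cup [([243.0, 203.5], 0.62)]
side [[350.4, 0.0, 248.5], [0.0, 350.4, 194.1], [0.0, 0.0, 1.0]] [-0.08176012  0.          0.          0.          0.        ]
[[-0.935 -0.353  0.023  0.515]
 [-0.227  0.55  -0.804  0.18 ]
 [ 0.272 -0.757 -0.595  0.635]
 [ 0.     0.     0.     1.   ]]
lid_yellow [([238.8, 308.5], 0.61)]
lid_green [([310.4, 127.5], 0.76)]
lid_blue [([320.3, 205.0], 0.94), ([170.5, 213.2], 0.76), ([235.7, 263.1], 0.69)]
canister_yellow [([174.0, 246.3], 0.62)]
canister_green [([236.8, 349.3], 0.95)]
canister_blue [([307.4, 160.7], 0.62)]
bat [([235.7, 179.3], 0.63)]
cup [([292.5, 238.7], 0.95)]
wrist [[285.5, 0.0, 255.9], [0.0, 285.5, 189.9], [0.0, 0.0, 1.0]] [0.00638534 0.         0.         0.         0.        ]
[[ 0.357 -0.934  0.    -0.65 ]
 [-0.9   -0.344  0.268 -0.035]
 [-0.25  -0.096 -0.963  0.378]
 [ 0.     0.     0.     1.   ]]
lid_yellow []
lid_green []
lid_blue []
canister_yellow []
canister_green []
canister_blue []
bat []
cup []
1.35 [9.83316391e-01 1.81903475e-01 2.78092917e-05 5.38325832e-06] [ 0.23253903 -0.60699599  0.25029439]
```

View pics/a_scene.png

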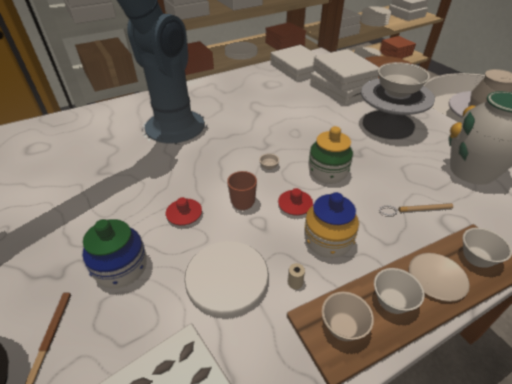

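View pics/a_side.png

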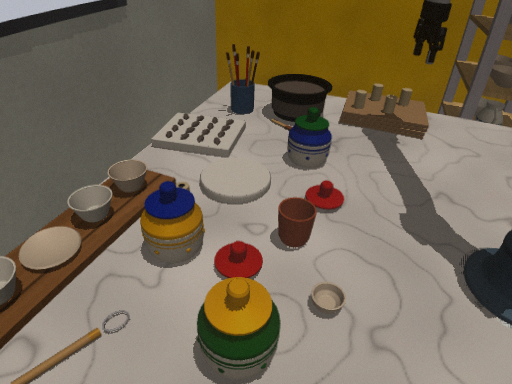

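```bash
cat > h.py <<'E'
import numpy as np, cv2
from bench import *
def ray(cam,px,P=None):
    p=P or camera_params(cam); K=np.array(p["K"],float); d=np.array(p["dist_coeffs"],float)
    u=cv2.undistortPoints(np.array([[px]],float),K,d)[0,0]
    T=np.array(p["camera_from_world"]); R=T[:3,:3]; t=T[:3,3]
    return -R.T@t, R.T@np.array([u[0],u[1],1.])
def atz(cam,px,z,P=None):
    o,d=ray(cam,px,P); return o+d*(z-o[2])/d[2]
def tri(obs):
    A=np.zeros((3,3));b=np.zeros(3)
    for c,px in obs:
        o,d=ray(c,px); d=d/np.linalg.norm(d); M=np.eye(3)-np.outer(d,d); A+=M;b+=M@o
    return np.linalg.solve(A,b)
def proj(cam,pt,P=None):
    p=P or camera_params(cam);T=np.array(p["camera_from_world"])
    return cv2.projectPoints(np.array([pt],float),cv2.Rodrigues(T[:3,:3])[0],T[:3,3],np.array(p["K"],float),np.array(p["dist_coeffs"],float))[0][0,0]
E
python3 - <<'E'
from h import *
np.set_printoptions(precision=4,suppress=True)
for n,s,d in [("lid_yellow/can_green",(334,147.4),(238.8,308.5)),("lid_green/can_blue",(112,243.2),(310.4,127.5)),("lidblue A",(332.8,208.3),(170.5,213.2)),("blue B",(185.9,215.3),(320.3,205.)),
 ("blueAB",(332.8,208.3),(320.3,205.))]:
    print(n,tri([("scene",s),("side",d)]),atz("scene",s,.098),atz("side",d,.098))
for n,s,d in [("canY",(327.1,241.3),(174,246.3)),("canG",(326.9,171.9),(236.8,349.3)),("canB",(127.1,269.5),(307.4,160.7)),("bat",(230,277.9),(235.7,179.3)),("cup",(243,203.5),(292.5,238.7))]:
    print(n,tri([("scene",s),("side",d)]),atz("scene",s,0),atz("side",d,0))
E
```

```text
lid_yellow/can_green [0.4605 0.2942 0.0965] [0.4659 0.2943 0.098 ] [0.4572 0.2923 0.098 ]
lid_green/can_blue [ 0.4924 -0.3068  0.0967] [ 0.4972 -0.3056  0.098 ] [ 0.4908 -0.3089  0.098 ]
lidblue A [0.648  0.1471 0.0984] [0.6454 0.1458 0.098 ] [0.6503 0.1486 0.098 ]
blue B [ 0.408  -0.1216 -0.0045] [ 0.4999 -0.147   0.098 ] [0.3987 0.019  0.098 ]
blueAB [0.5053 0.1308 0.1037] [0.6454 0.1458 0.098 ] [0.3987 0.019  0.098 ]
canY [0.659  0.1378 0.0001] [0.6573 0.1366 0.    ] [0.6605 0.1391 0.    ]
canG [0.4553 0.2977 0.0015] [0.4516 0.2978 0.    ] [0.4574 0.2987 0.    ]
canB [ 0.4882 -0.301  -0.0043] [ 0.4961 -0.2991 -0.    ] [ 0.485  -0.2991  0.    ]
bat [ 0.6337 -0.1156  0.0101] [ 0.6316 -0.1111  0.    ] [ 0.637  -0.1336  0.    ]
cup [ 0.4421  0.0242 -0.0016] [0.4432 0.0234 0.    ] [0.442  0.0262 0.    ]
```

Lids in the scene view: yellow (334,147) sits on the green canister, green (112,243) on blue, and blue (333,208) on yellow. The two red lids, at (184,211) and (296,202), stand on the bench, are look-alikes and will be left alone. The order is yellow→bat, green→G, blue→B, yellow→Y. First I refine the positions with the wrist camera.

```bash
cat >> h.py <<'E'
from scipy.spatial.transform import Rotation as Rn
def tool(yaw):  # pointing down, tool x at yaw
    return (Rn.from_euler("z",yaw)*Rn.from_euler("x",np.pi)).as_quat()
def cam_in_tool():
    T=np.array(camera_params("wrist")["camera_from_world"]); Rt=Rn.from_quat(read_tcp_rot()).as_matrix()
    c=-T[:3,:3].T@T[:3,3]; return Rt.T@(c-np.array(read_eef_pos())), Rt.T@T[:3,:3].T[:,2]
def view_tcp(q,target,tz,c,a):
    R=Rn.from_quat(q).as_matrix(); ax=R@a; off=R@c
    camz=tz+off[2]; hit=off[:2]+ax[:2]*(target[2]-camz)/ax[2]
    return np.array([target[0]-hit[0],target[1]-hit[1],tz])
E
python3 - <<'E'
from h import *
np.set_printoptions(precision=4,suppress=True)
c,a=cam_in_tool(); print(c,a); np.save("cam.npy",np.array([c,a]))
print(Rn.from_quat(read_tcp_rot()).as_euler("zyx"))
for n,t in dict(G=(.46,.294,.11),B=(.49,-.305,.11),Y=(.65,.143,.11),bat=(.635,-.118,.024)).items():
  for yaw in np.arange(-np.pi,np.pi,np.pi/6):
    q=tool(yaw); p=view_tcp(q,t,.30,c,a)
    try: ok=inverse_kinematics(p,q); g=inverse_kinematics([t[0],t[1],.14],q)
    except Exception as e: ok=None;print(e)
    print(n,round(yaw,2),p[:2],None if ok is None else np.round(ok,2), g is not None and np.round(g[6],2))
E
```

```text
[ 0.0668 -0.0006 -0.1233] [-0.2678  0.0002  0.9635]
[-0.3658  0.0001  3.1416]
G -3.14 [0.4397 0.2945] [ 0.49  0.47 -1.44  1.79  0.48  1.32  0.51] 0.5
G -2.62 [0.4421 0.2843] [ 0.41  0.31 -1.23  1.8   0.31  1.25  1.19] 1.02
G -2.09 [0.4494 0.2766] [ 0.43  0.32 -1.23  1.79  0.32  1.26  1.73] 1.41
G -1.57 [0.4595 0.2737] [ 0.43  0.34 -1.23  1.78  0.34  1.27  2.25] 1.93
G -1.05 [0.4697 0.2761] [ 0.42  0.38 -1.23  1.75  0.37  1.28  2.76] 2.46
G -0.52 [0.4774 0.2834] [-1.41  0.22  0.93  1.8  -0.19  1.21 -2.53] -2.46
G -0.0 [0.4803 0.2935] [ 0.35  0.41 -1.2   1.71  0.4   1.29 -2.51] -2.66
G 0.52 [0.4779 0.3037] [ 0.21  0.34 -1.03  1.71  0.31  1.26 -1.93] -1.97
G 1.05 [0.4706 0.3114] [ 0.38  0.51 -1.34  1.71  0.51  1.34 -1.58] -1.45
G 1.57 [0.4605 0.3143] [ 0.32  0.41 -1.22  1.72  0.4   1.29 -0.99] -1.0
G 2.09 [0.4503 0.3119] [ 0.44  0.57 -1.47  1.74  0.58  1.37 -0.62] -0.5
G 2.62 [0.4426 0.3046] [ 0.06  0.21 -0.82  1.78  0.17  1.22  0.23] 0.01
B -3.14 [ 0.4697 -0.3045] [ 0.96  0.21 -0.52  1.74  0.11  1.22  1.98] 1.84
B -2.62 [ 0.4721 -0.3147] [ 1.49  0.45 -1.24  1.7   0.44  1.31  2.27] 2.0

[... 1850 characters left out ...]
8] 2.14
bat -1.57 [ 0.6345 -0.1622] [-0.67  0.76  1.38  1.57 -0.75  1.44 -2.39] -2.27
bat -1.05 [ 0.6567 -0.1566] [ 0.26  0.4  -0.12  1.47  0.05  1.28 -2.48] -2.54
bat -0.52 [ 0.6731 -0.1405] [ 0.29  0.43 -0.2   1.43  0.08  1.29 -2.01] -2.05
bat -0.0 [ 0.6792 -0.1185] [ 0.32  0.44 -0.29  1.42  0.13  1.3  -1.55] -1.56
bat 0.52 [ 0.6736 -0.0963] [ 0.34  0.43 -0.35  1.44  0.15  1.29 -1.07] -1.08
bat 1.05 [ 0.6575 -0.0799] [ 0.4   0.41 -0.46  1.49  0.19  1.28 -0.6 ] -0.6
bat 1.57 [ 0.6355 -0.0738] [ 0.48  0.38 -0.55  1.54  0.2   1.27 -0.1 ] -0.11
bat 2.09 [ 0.6133 -0.0794] [ 0.55  0.35 -0.62  1.6   0.21  1.26  0.43] 0.37
bat 2.62 [ 0.5969 -0.0955] [ 0.56  0.31 -0.58  1.63  0.18  1.25  1.  ] 0.91
```

```bash
cat >> h.py <<'E'
from scipy.optimize import least_squares
HUE=dict(yellow=(15,35),green=(45,85),blue=(108,135))
def mask(im,col):
    h=cv2.cvtColor(im,cv2.COLOR_RGB2HSV); lo,hi=HUE[col]
    m=cv2.inRange(h,(lo,110,30),(hi,255,255))
    m=cv2.morphologyEx(m,cv2.MORPH_OPEN,np.ones((3,3)))
    return m
def circ(im,P,col,z,r,near,m=None):
    """fit centre of circle radius r at height z to outer contour of mask nearest `near`"""
    m=mask(im,col) if m is None else m
    cs,_=cv2.findContours(m,cv2.RETR_EXTERNAL,cv2.CHAIN_APPROX_NONE)
    uv=proj("wrist",[near[0],near[1],z],P)
    cs=[c for c in cs if cv2.contourArea(c)>300]
    if not cs: return None
    c=max(cs,key=lambda c:cv2.contourArea(c)-30*max(0,-cv2.pointPolygonTest(c,tuple(map(float,uv)),True)))
    c=c[:,0,:].astype(float); c=c[(c[:,0]>2)&(c[:,0]<509)&(c[:,1]>2)&(c[:,1]<381)]
    X=np.array([atz("wrist",p,z,P)[:2] for p in c])
    f=lambda q:np.hypot(X[:,0]-q[0],X[:,1]-q[1])-q[2]
    s=least_squares(f,[near[0],near[1],r],loss="soft_l1",f_scale=.001)
    return s.x, np.median(np.abs(f(s.x))), len(c)
def snap(name):
    P=camera_params("wrist"); im=read_camera("wrist"); cv2.imwrite(f"pics/{name}.png",im[:,:,::-1]); return im,P
def look(name,target,tz=.30,yaw=np.pi/2):
    c,a=np.load("cam.npy"); q=tool(yaw); move_ptp(view_tcp(q,target,tz,c,a),q); pause(.15); return snap(name)
E
python3 - <<'E'
from h import *
np.set_printoptions(precision=4,suppress=True)
for n,t,col in [("B",(.49,-.305,.11),"green"),("bat",(.635,-.118,.024),None),("Y",(.65,.143,.11),"blue"),("G",(.46,.294,.11),"yellow")]:
    im,P=look("b_"+n,t)
    if col: print(n,circ(im,P,col,.098+.0145,.046,t),read_time_s())
    nm="lid_"+col if col else "bat"
    print([(np.round(d["at"],1),round(d["confidence"],2),atz("wrist",d["at"],.098 if col else 0,P)) for d in tip_of("wrist",nm)])
E
cd pics; python3 -c "
import cv2,numpy as np
a=[cv2.imread(f'b_{n}.png') for n in ['B','bat','Y','G']]
cv2.imwrite('b_all.png',cv2.resize(np.vstack([np.hstack(a[:2]),np.hstack(a[2:])]),(800,600)))"
```

```text
B (array([ 0.4867, -0.3161,  0.0395]), np.float64(0.004259042767941697), 296) 3.0833
[(array([255.4, 189.5]), 0.89, array([ 0.4874, -0.3087,  0.098 ]))]
[(array([252.2, 185. ]), 0.61, array([ 0.6275, -0.1198,  0.    ]))]
Y (array([0.6586, 0.1369, 0.0441]), np.float64(0.0008688521216301953), 286) 5.525
[(array([260.2, 193.7]), 0.68, array([0.6553, 0.1316, 0.098 ])), (array([170.3, 172.1]), 0.68, array([0.5509, 0.1584, 0.098 ])), (array([66.5, 42.6]), 0.61, array([0.4563, 0.2949, 0.098 ]))]
G (array([0.4566, 0.2967, 0.0458]), np.float64(0.00022644367018900824), 227) 6.7333
[(array([250.3, 185.8]), 0.86, array([0.455 , 0.2949, 0.098 ]))]
```

View pics/b_all.png

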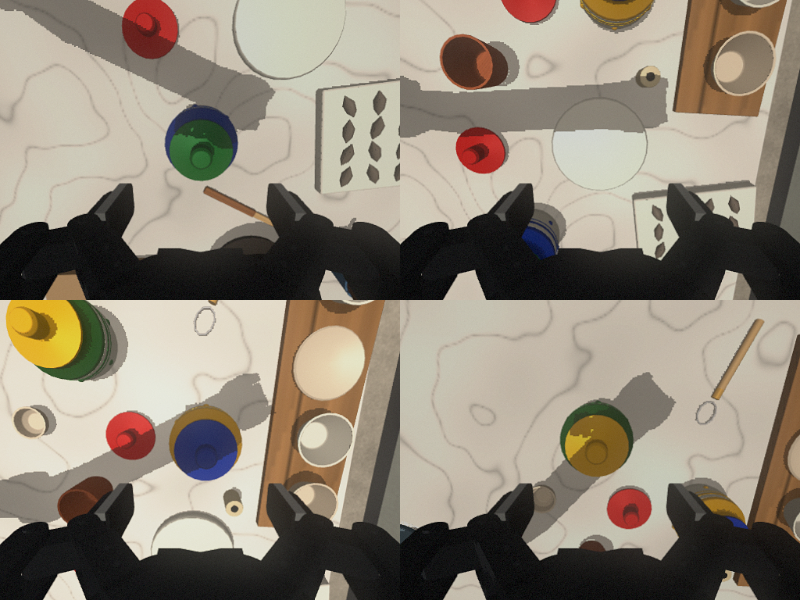

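Yellow-lid fit on the green canister is clean: radius 45.8 mm against 46, residual 0.2 mm, at (0.457, 0.297). The other fits suffer from the arm's shadow and will be redone. Moving the yellow lid to the bat now.

```bash
cat >> h.py <<'E'
Q=tool(np.pi/2); DZ=.045; ZT=.27
def pick(x,y,z0):
    move_gripper(.07,40); move_ptp([x,y,ZT],Q); movel([x,y,z0+DZ+.04],Q,.15); movel([x,y,z0+DZ],Q,.06)
    f0=read_ft_force()[2]; move_gripper(0.0,40); g=read_finger_gap()
    print("gap",g,"f",f0,read_ft_force(),"tcp",read_eef_pos())
    if not .025<g<.036: raise SystemExit("bad grip")
    movel([x,y,z0+DZ+.03],Q,.06); movel([x,y,ZT],Q,.2); print("lifted",read_finger_gap(),read_ft_force(),read_time_s())
def lower(x,y,z0,dz=DZ,maxd=.006,f=3.):
    movel([x,y,z0+dz+.03],Q,.2); pause(.1); movel([x,y,z0+dz+.005],Q,.05); pause(.15); b=read_ft_force()
    z=.004
    while z>-maxd:
        movel([x,y,z0+dz+z],Q,.02); pause(.03); d=read_ft_force()-b
        if d[2]>f: break
        z-=.001
    print("contact dz",z,"dF",np.round(d,2)); return z,d
def release(x,y,z):
    move_gripper(.07); movel([x,y,z+.04],Q,.08); movel([x,y,ZT],Q,.25)
E
python3 - <<'E'
from h import *
np.set_printoptions(precision=4,suppress=True)
pick(.4566,.2967,.098)
move_ptp([.632,-.118,ZT],Q)
z,d=lower(.632,-.118,.024); release(.632,-.118,.024+DZ+z); print(read_time_s())
im,P=look("c_bat",(.632,-.118,.04)); print(circ(im,P,"yellow",.0385,.046,(.632,-.118)))
im,P=look("c_B",(.487,-.309,.11),tz=.28,yaw=0); np.savez("c_B.npz",im=im,K=P["K"],d=P["dist_coeffs"],T=P["camera_from_world"])
print(read_time_s())
E
cd pics; python3 -c "
import cv2,numpy as np
a=[cv2.imread(f'c_{n}.png') for n in ['bat','B']]
cv2.imwrite('c_all.png',cv2.resize(np.hstack(a),(800,300)))"
```

```text
gap 0.029161838694633572 f 0.0069911747551310854 [0.2166 0.7627 2.1253] tcp [0.4571 0.297  0.1437]
lifted 0.028972312405433357 [-0.5577 -0.2459 -2.062 ] 10.6333
contact dz 0.0 dF [-1.55 -0.4   4.4 ]
17.525
(array([ 0.6308, -0.1183,  0.0451]), np.float64(0.0003133845353753481), 181)
19.2833
```

View pics/c_all.png

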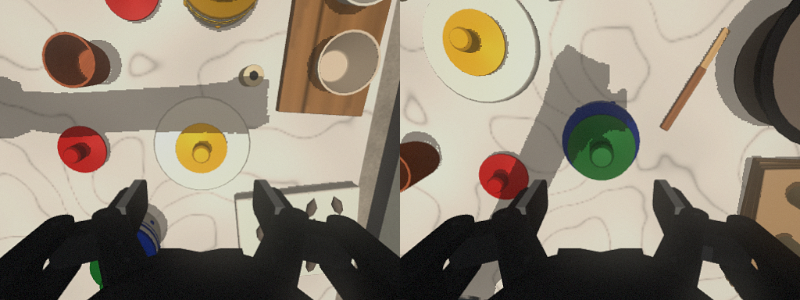

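The yellow lid stands upright on the bat at (202,148) in the left panel, and the green lid is at (600,140) in the right panel. Next I fit the green lid with a mask that includes the shaded part.

```bash
python3 - <<'E'
from h import *
np.set_printoptions(precision=4,suppress=True)
d=np.load("c_B.npz"); P=dict(K=d["K"],dist_coeffs=d["d"],camera_from_world=d["T"]); im=d["im"]
h=cv2.cvtColor(im,cv2.COLOR_RGB2HSV)
uv=proj("wrist",[.487,-.309,.112],P).astype(int); print(uv)
for dy in range(-60,61,6): print(dy,h[uv[1]+dy,uv[0]],h[uv[1],uv[0]+dy])
for S in (90,110):
  for V in (10,15,20):
    m=cv2.inRange(h,(45,S,V),(95,255,255)); m=cv2.morphologyEx(m,cv2.MORPH_OPEN,np.ones((3,3)))
    print(S,V,circ(im,P,"green",.1125,.046,(.487,-.309),m))
    m=cv2.inRange(h,(45,S,V),(135,255,255)); m=cv2.morphologyEx(m,cv2.MORPH_OPEN,np.ones((3,3)))
    print("  can shoulder z~.085?",circ(im,P,"green",.09,.059,(.487,-.309),m))
E
```

```text
[257 191]
-60 [114  80  67] [ 18  33 138]
-54 [117 119  77] [ 17  35 132]
-48 [118 110  74] [117  74  72]
-42 [ 65 117  72] [ 55 129  65]
-36 [ 62 112  75] [ 62 106  65]
-30 [ 64 128  68] [ 56 127  62]
-24 [ 63 143  68] [ 56 125  63]
-18 [ 62 137  67] [ 62 146 101]
-12 [ 60 125  61] [ 60 117  61]
-6 [ 60 127  66] [ 60 128 100]
0 [ 63 135 123] [ 63 135 123]
6 [ 62 129 119] [ 62 136 118]
12 [ 61 132 118] [ 59 143  73]
18 [ 63 137 112] [ 64 144 108]
24 [ 61 129 103] [ 62 138 111]
30 [ 58 136 103] [ 62 133 109]
36 [ 60 119 103] [ 60 129 105]
42 [ 19  33 217] [ 61 123 112]
48 [ 20  31 216] [120  29 124]
54 [ 17  34 209] [ 21  32 205]
60 [ 20  31 216] [ 17  34 212]
90 10 (array([ 0.4893, -0.309 ,  0.0451]), np.float64(0.0002731980695604014), 245)
  can shoulder z~.085? (array([ 0.4922, -0.3083,  0.0555]), np.float64(0.0006892520688595583), 298)
90 15 (array([ 0.4893, -0.309 ,  0.0451]), np.float64(0.0002731980695604014), 245)
  can shoulder z~.085? (array([ 0.4922, -0.3083,  0.0555]), np.float64(0.0006892520688595583), 298)
90 20 (array([ 0.4893, -0.309 ,  0.0451]), np.float64(0.0002731980695604014), 245)
  can shoulder z~.085? (array([ 0.4922, -0.3083,  0.0555]), np.float64(0.0006892520688595583), 298)
110 10 (array([ 0.4868, -0.3101,  0.0427]), np.float64(0.002317440302196761), 322)
  can shoulder z~.085? (array([ 0.485 , -0.3093,  0.05  ]), np.float64(0.005447399488778454), 518)
110 15 (array([ 0.4868, -0.3101,  0.0427]), np.float64(0.002317440302196761), 322)
  can shoulder z~.085? (array([ 0.485 , -0.3093,  0.05  ]), np.float64(0.005447399488778454), 518)
110 20 (array([ 0.4868, -0.3101,  0.0427]), np.float64(0.002317440302196761), 322)
  can shoulder z~.085? (array([ 0.485 , -0.3093,  0.05  ]), np.float64(0.005447399488778454), 518)
```

```bash
sed -i 's/(lo,110,30)/(lo,90,20)/' h.py; python3 - <<'E'
from h import *
np.set_printoptions(precision=4,suppress=True)
pick(.4893,-.309,.098)
im,P=look("d_G",(.4566,.2967,.11),tz=.30); np.savez("d_G.npz",im=im,K=P["K"],d=P["dist_coeffs"],T=P["camera_from_world"])
print([(np.round(d["at"],1),round(d["confidence"],2),atz("wrist",d["at"],0,P)) for d in tip_of("wrist","canister_green")])
print(read_finger_gap(),read_time_s())
o=im.copy()
for r in (.039,.045):
  for t in np.arange(0,6.28,.15):
    u=proj("wrist",[.4566+r*np.cos(t),.2967+r*np.sin(t),.110],P); cv2.circle(o,tuple(np.round(u).astype(int)),0,(255,0,255),-1)
cv2.imwrite("pics/d_Go.png",cv2.resize(o[90:290,150:370],None,fx=2.5,fy=2.5)[:,:,::-1])
E
```

```text
gap 0.028858426613722305 f 0.0237234710946891 [-0.395   0.4997  2.4371] tcp [ 0.4898 -0.3092  0.1437]
lifted 0.02857885482172532 [ 0.3314  0.057  -1.5895] 24.15
[]
0.02876994005717364 26.6417
```

View pics/d_G.png

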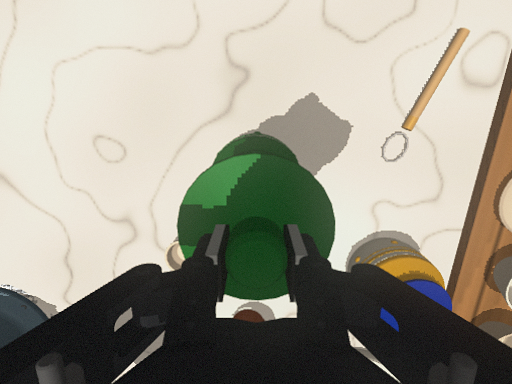

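View pics/d_Go.png

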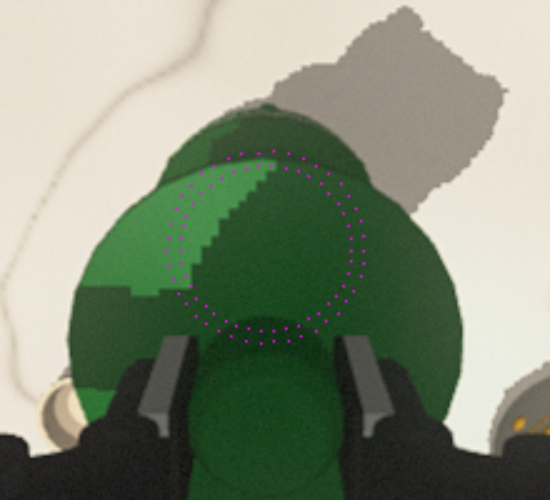

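The held lid hides the mouth, so I shift back to see it.

```bash
python3 - <<'E'
from h import *
np.set_printoptions(precision=4,suppress=True)
p=read_eef_pos(); p[1]-=.09; movel(p,Q,.2); pause(.15)
im,P=snap("d_G2"); np.savez("d_G.npz",im=im,K=P["K"],d=P["dist_coeffs"],T=P["camera_from_world"])
print(read_finger_gap(),read_time_s())
o=im.copy()
for r in (.039,.045):
  for t in np.arange(0,6.28,.15):
    u=proj("wrist",[.4566+r*np.cos(t),.2967+r*np.sin(t),.110],P); cv2.circle(o,tuple(np.round(u).astype(int)),0,(255,0,255),-1)
cv2.imwrite("pics/d_Go2.png",cv2.resize(o[0:200,150:370],None,fx=3,fy=3)[:,:,::-1])
E
```

```text
0.02881781445862743 27.4417
```

View pics/d_Go2.png

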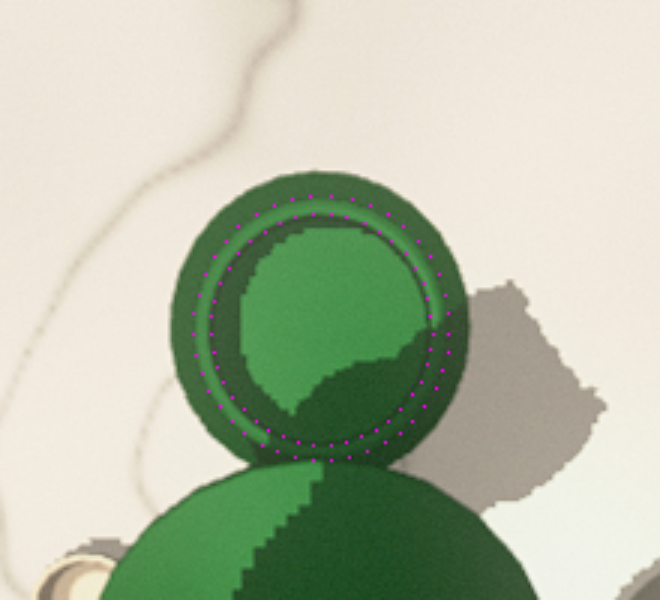

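The rim ring matches the projected circles to about 1 mm. Seating the green lid.

```bash
python3 - <<'E'
from h import *
np.set_printoptions(precision=4,suppress=True)
x,y=.4564,.2967
movel([x,y,ZT],Q,.2)
z,d=lower(x,y,.098); 
if abs(z)>.003: raise SystemExit("odd contact")
release(x,y,.098+DZ+z); print(read_time_s())
im,P=look("e_G",(x,y,.11)); print("green lid",circ(im,P,"green",.1125,.046,(x,y)))
im,P=look("e_Y",(.655,.137,.11)); print("blue lid",circ(im,P,"blue",.1125,.046,(.655,.137)))
np.savez("e_Y.npz",im=im,K=P["K"],d=P["dist_coeffs"],T=P["camera_from_world"]); print(read_time_s())
E
cd pics; python3 -c "
import cv2,numpy as np
a=[cv2.imread(f'e_{n}.png') for n in ['G','Y']]
cv2.imwrite('e_all.png',cv2.resize(np.hstack(a),(800,300)))"
```

```text
contact dz 0.0 dF [-2.06 -1.23  6.55]
32.55
green lid (array([0.4527, 0.3005, 0.0467]), np.float64(0.0029337101257942144), 457)
blue lid (array([0.6582, 0.1364, 0.0448]), np.float64(0.00025974330007718163), 222)
34.2167
```

View pics/e_all.png

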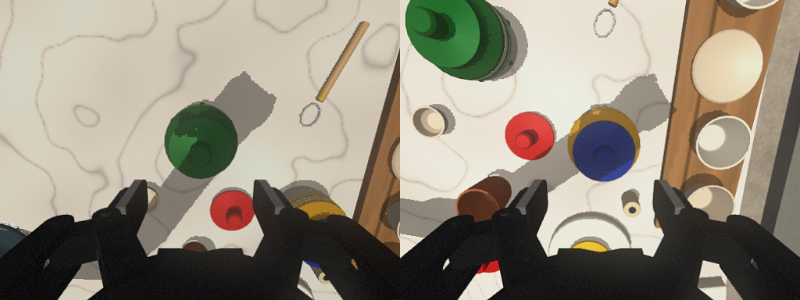

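The green lid is seated: contact came at the expected height and it looks level. The blue lid fits at (0.658, 0.136). Picking it and viewing the blue canister's mouth.

```bash
python3 - <<'E'
from h import *
np.set_printoptions(precision=4,suppress=True)
pick(.6582,.1364,.098)
X,Y=.4893,-.309
c,a=np.load("cam.npy"); p=view_tcp(Q,(X,Y,.11),.30,c,a); p[1]-=.09; move_ptp(p,Q); pause(.15)
im,P=snap("f_B"); np.savez("f_B.npz",im=im,K=P["K"],d=P["dist_coeffs"],T=P["camera_from_world"])
print(read_finger_gap(),read_time_s())
o=im.copy()
for r in (.039,.045):
  for t in np.arange(0,6.28,.15):
    u=proj("wrist",[X+r*np.cos(t),Y+r*np.sin(t),.110],P); cv2.circle(o,tuple(np.round(u).astype(int)),0,(255,0,255),-1)
cv2.imwrite("pics/f_Bo.png",cv2.resize(o[0:200,150:370],None,fx=3,fy=3)[:,:,::-1])
E
```

```text
gap 0.02875595807842972 f 0.9923101323012563 [ 0.061  -0.2434  2.276 ] tcp [0.6587 0.1366 0.1437]
lifted 0.028937838845686233 [-0.2931  0.025  -2.0263] 37.9833
0.02892622225985162 40.1417
```

View pics/f_Bo.png

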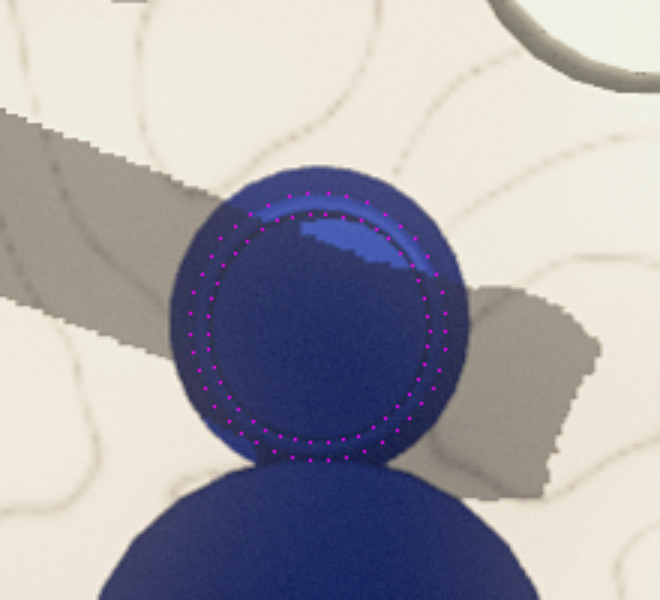

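The blue mouth matches the projected circles to within 1–2 mm. Seating blue, then picking yellow and checking the yellow canister's mouth.

```bash
python3 - <<'E'
from h import *
np.set_printoptions(precision=4,suppress=True)
x,y=.4898,-.309
movel([x,y,ZT],Q,.2)
z,d=lower(x,y,.098)
if abs(z)>.003: raise SystemExit("odd contact")
release(x,y,.098+DZ+z); print(read_time_s())
im,P=look("g_B",(x,y,.11)); print("blue lid",circ(im,P,"blue",.1125,.046,(x,y)))
im,P=look("g_bat",(.631,-.118,.04)); r=circ(im,P,"yellow",.0385,.046,(.631,-.118)); print(r)
xb,yb=r[0][:2]
if np.hypot(xb-.631,yb+.118)>.006: raise SystemExit("yellow moved?")
pick(xb,yb,.024)
X,Y=.6582,.1364
c,a=np.load("cam.npy"); p=view_tcp(Q,(X,Y,.11),.30,c,a); p[1]-=.09; move_ptp(p,Q); pause(.15)
im,P=snap("g_Y"); print(read_finger_gap(),read_time_s())
o=im.copy()
for r in (.039,.045):
  for t in np.arange(0,6.28,.15):
    u=proj("wrist",[X+r*np.cos(t),Y+r*np.sin(t),.110],P); cv2.circle(o,tuple(np.round(u).astype(int)),0,(255,0,255),-1)
g=cv2.imread("pics/g_B.png")[:,:,::-1][90:290,150:370]
cv2.imwrite("pics/g_o.png",np.hstack([cv2.resize(o[0:200,150:370],(396,360)),cv2.resize(g,(396,360))])[:,:,::-1])
E
```

```text
contact dz 0.0 dF [-1.62  0.04  4.69]
45.25
blue lid (array([ 0.4895, -0.3001,  0.0521]), np.float64(0.0006977249506227648), 265)
(array([ 0.6308, -0.1183,  0.0453]), np.float64(0.00033377282693878435), 182)
gap 0.028851560133317546 f 0.5153938095555324 [-0.0209 -0.008   2.3182] tcp [ 0.6314 -0.1183  0.0697]
lifted 0.028647977770411087 [ 0.5072 -0.2065 -1.8746] 51.5833
0.028978895832113022 52.5667
```

View pics/g_o.png

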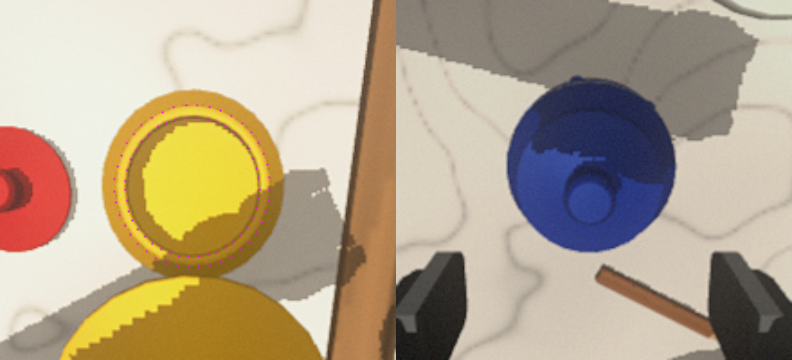

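The yellow mouth matches the circles, with its centre at about (193,185) in the left panel. The blue lid sits flat on its canister; that fit merged the blue shoulder, so it proves nothing. Placing yellow, then final checks.

```bash
python3 - <<'E'
from h import *
np.set_printoptions(precision=4,suppress=True)
x,y=.658,.1366
movel([x,y,ZT],Q,.2)
z,d=lower(x,y,.098)
if abs(z)>.003: raise SystemExit("odd contact")
release(x,y,.098+DZ+z); print(read_time_s())
im,P=look("h_Y",(x,y,.11))
move_ptp([.233,-.607,.25],[.98331639,.181903475,0,0]) ; pause(.2)
for c in ["scene","side"]:
    im=read_camera(c); cv2.imwrite(f"pics/h_{c}.png",im[:,:,::-1])
    for n in ["lid_yellow","lid_green","lid_blue","canister_yellow","canister_green","canister_blue","cup"]:
        print(c,n,[(np.round(d["at"],1),round(d["confidence"],2),atz(c,d["at"],.098 if n[0]=="l" else 0)[:2]) for d in tip_of(c,n)])
a=cv2.imread("pics/h_scene.png");b=cv2.imread("pics/h_side.png")
f=lambda im,u,v,s=65:cv2.resize(im[max(0,v-s):v+s,max(0,u-s):u+s],(260,260))
cv2.imwrite("pics/h_crops.png",np.vstack([np.hstack([f(a,332,155),f(a,112,245),f(a,332,218)]),np.hstack([f(b,238,319),f(b,310,137),f(b,172,223)])]))
print(read_ft_force(),read_time_s())
E
```

```text
contact dz -0.001 dF [-3.99 -1.38  7.64]
57.9583
scene lid_yellow []
scene lid_green [(array([332.3, 147.3]), 0.66, array([0.4632, 0.2907]))]
scene lid_blue [(array([294.2, 202. ]), 0.96, array([0.5854, 0.0825])), (array([106.2, 238.1]), 0.84, array([ 0.4776, -0.3125])), (array([184.9, 215.9]), 0.67, array([ 0.5005, -0.1496]))]
scene canister_yellow [(array([328.5, 239.2]), 0.97, array([0.6539, 0.1436])), (array([109.3, 239.6]), 0.55, array([ 0.3893, -0.3126]))]
scene canister_green [(array([325.8, 174.8]), 0.66, array([0.4604, 0.287 ]))]
scene canister_blue []
scene cup [(array([241.5, 203.9]), 0.63, array([0.4425, 0.0192]))]
side lid_yellow [(array([170.6, 210.6]), 0.72, array([0.6541, 0.142 ]))]
side lid_green [(array([239.9, 313.7]), 0.74, array([0.4526, 0.2995]))]
side lid_blue [(array([322. , 204.5]), 0.96, array([0.3959, 0.0161])), (array([311.2, 129.5]), 0.64, array([ 0.4861, -0.2976])), (array([234.6, 261.6]), 0.58, array([0.4958, 0.214 ]))]
side canister_yellow [(array([172.7, 246. ]), 0.8, array([0.6634, 0.1393]))]
side canister_green [(array([238.9, 348.7]), 0.96, array([0.4548, 0.2965]))]
side canister_blue [(array([304., 161.]), 0.65, array([ 0.4936, -0.2937]))]
side cup [(array([170.9, 205.8]), 0.19, array([0.7347, 0.0263]))]
[-0.5031 -0.2586  0.4039] 62.4917
```

View pics/h_crops.png

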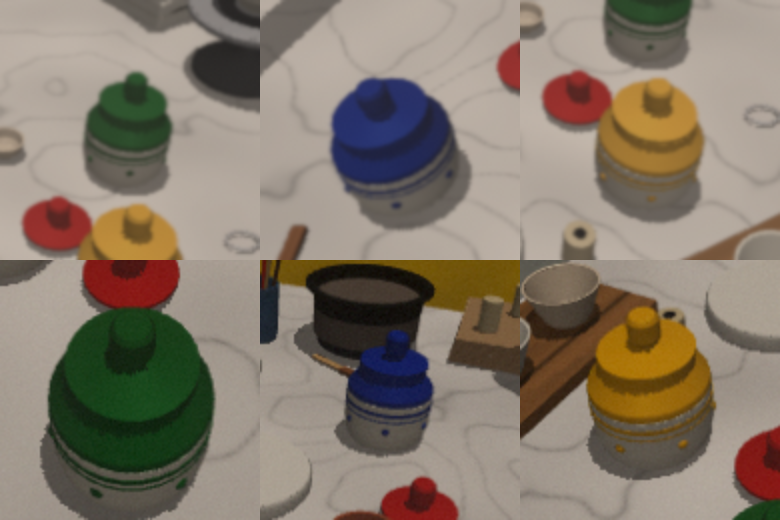

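View pics/h_scene.png

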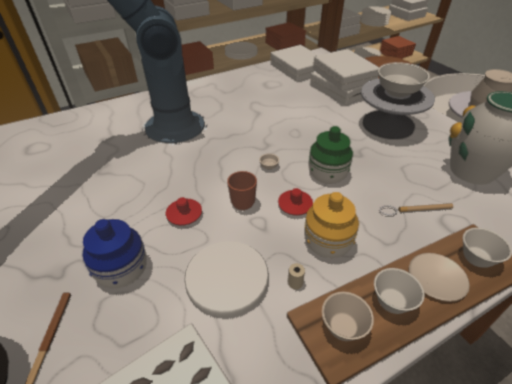

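Every lid sits level on its own canister. In the scene view green is at (331,148), blue at (108,240) and yellow at (334,215). The cup, at (242,190), and the canisters look unmoved. Handing in.

```bash
python3 -c "
from bench import *
sign_off(); print(read_time_s())"
```

```text
the job is handed in; nothing more can be done
the job is handed in; nothing more can be done
```

All three lids are on the canisters of their own colour, and the job was handed in at about 62.5 s of the 128 s allowed. I parked the yellow lid on the bat, moved green to the green canister and blue to the blue one, then put yellow on the yellow canister. The two red look-alikes and the cup were not handled.

**Checks that passed:**
- **Seating:** each lid made contact within 1 mm of the expected seated height. The vertical force was about 5–8 N at each stop, against the 60 N limit.
- **Mouth positions:** before each placing, the wrist view of the open mouth matched the target to about 1–2 mm.
- **Final views:** the scene and side pictures show every lid level on its own canister, and the cup and canisters look unmoved.

**Checks that failed or were weak:**
- **Circle fits after placing:** for green and blue the fit ran together with the same-coloured shoulder of the canister, so it could not be used. I did not run one for yellow.
- **Networks:** in the last pictures they missed yellow and the blue canister in the scene view, and took the red look-alikes for blue. They found the cup in the scene view within about 5 mm of its start; in the side view they gave only a wrong, low-confidence point for it. Where they found the right lids and canisters, their positions were within about 12 mm. The 8 mm centring therefore rests on the seated heights and mouth views, not on a measurement after placing.

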